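Open the child-safe medicine bottle one-handed

TASK

Get the medicine ready: put the oblong amber medicine bottle back, cap still locked on, into its own fitted slot in the wooden tray, fully home, so that it cannot turn, then press its child-safe cap down, twist it anticlockwise to free it while it is down, and lift it off. Finish while still holding the cap in the gripper, level and still, directly above the bottle and well clear of it (at least 5 cm of air above the mouth), with the bottle left standing in its slot. Leave the pill bottle, glass, mug and kitchen timer where they are, and do not tip the medicine bottle over.

Things in the scene. Friction and masses are not known exactly. Their poses are not given: they have to be found in the camera images.
- med_bottle: Loose amber bottle with a white safety cap, oblong: 52 mm (own x) by 66 mm (own y), paper labels on the broad faces, 0.16 to 0.29 kg with the cap. Origin: centre of the underside; z up. Starts upright on the counter. Straight sides to 64 mm height, shoulders to 70, neck 30 mm across to the mouth rim at 92, top of the locked cap 99. Foot edge bevelled 2 mm. Fits the slot either way round.
- safety_cap: White ribbed round cap, 49 mm across, 22 mm high, 37 g, locked on the bottle. Origin: centre of its open lower edge; z up through the closed top. Locked, the lower edge is 77 mm above the bottle's underside, 7 mm clear of the shoulders. Pulling only lifts the bottle. Held down at least 3.5 mm it turns anticlockwise seen from above; from 0.65 to 1.45 rad (stop at 1.5) it lifts off.
- cap_spring (a joint): Spring disc inside the cap, pressed on the mouth rim: it pushes the cap's three inner lugs up into pockets under lugs on the neck. Value: how far the cap is pressed down, m; about 0 locked, hard stop at 0.0052, -0.0015 when the cap is off. Force on the cap about 4 N at 0, 8 N at 0.0035, 10 N at the stop. The cap cannot turn clockwise, nor anticlockwise unless pressed.
- oblong_slot (a point): Centre of the slot's floor, 6 mm above the counter, z up. Slot 55 mm (x) by 69 mm (y), 18 mm deep, in the middle of a fixed wooden tray 100 mm (x) by 290 mm (y), top 24 mm above the counter. In the same row the tray has a 50 mm round well at y = -105 mm with the pill bottle in it, and an empty 74 mm round rest for a glass at y = +98 mm, too small for the medicine bottle.
- pill_bottle: Bystander: round pill bottle with a green lid, 46 mm across, 87 mm high, standing in the tray's round well (its top 93 mm above the counter). Origin: centre of its underside.
- glass: Bystander: clear drinking glass, 78 mm across, 94 mm high. Origin: centre of its underside.
- coffee_mug: Bystander: white mug, 79 mm by 113 mm with its handle, 94 mm high. Origin: middle of its underside, handle included.
- kitchen_timer: Bystander: round grey and white kitchen timer, 66 mm across, 58 mm high. Origin: centre of its underside.
There are look-alikes about, which are no part of the job. There is more than one size of the safety_cap; the one meant has the size given above. Leave any yellow look-alike of the med_bottle alone.

How it is judged:
On the way, in this order (a step that is already met when the one before it is completed fails the run):
1. the medicine bottle stands fully home in its oblong slot, upright, with the cap still locked on (horizontal distance between med_bottle and oblong_slot below 0.005 m and z of med_bottle in the frame of oblong_slot below 0.003 m and angle between med_bottle's own z axis and vertical below 0.06 rad and angle between the x axis of med_bottle and the x axis of oblong_slot, either way round below 0.16 rad and z of safety_cap in the frame of med_bottle below 0.081 m and angle between the x axis of safety_cap and the x axis of med_bottle, either way round below 0.25 rad), for 0.2 s.
2. the cap is turned while pressed down (at least 2 mm down and 0.3 rad round), the bottle in its slot (horizontal distance between med_bottle and oblong_slot below 0.005 m and z of med_bottle in the frame of oblong_slot below 0.003 m and angle between med_bottle's own z axis and vertical below 0.06 rad and angle between the x axis of med_bottle and the x axis of oblong_slot, either way round below 0.16 rad and z of safety_cap in the frame of med_bottle below 0.075 m and angle between the x axis of safety_cap and the x axis of med_bottle, either way round above 0.3 rad), for 0.1 s.
At the end, for the whole second after the job is handed in: Bottle untouched in the oblong slot: within 5 mm of its centre, 3 mm of its floor, 0.06 rad of upright, 0.16 rad of its direction. Fingers hold the cap (over 2 N) still, level within 0.25 rad, within 30 mm of the bottle's axis, lower edge at least 48 mm above the mouth, touching nothing else (horizontal distance between med_bottle and oblong_slot below 0.005 m and z of med_bottle in the frame of oblong_slot below 0.003 m and angle between med_bottle's own z axis and vertical below 0.06 rad and angle between the x axis of med_bottle and the x axis of oblong_slot, either way round below 0.16 rad and z of safety_cap in the frame of med_bottle above 0.14 m and horizontal distance between safety_cap and med_bottle below 0.03 m and angle between safety_cap's own z axis and vertical below 0.25 rad and contact force between the fingers and safety_cap above 2 N and contact force between safety_cap and med_bottle below 0.05 N and contact force between each of the arm, the fingers and med_bottle below 0.2 N and linear speed of safety_cap below 0.03 m/s and linear speed of med_bottle below 0.02 m/s); the arm keeps its last pose, push and grip.
It fails at once if the medicine bottle is tipped over (angle between med_bottle's own z axis and vertical above 0.7 rad).
It fails at once if the pill bottle is shifted or knocked over (distance of pill_bottle from where it was at the start of the episode above 0.02 m or angle between pill_bottle's own z axis and vertical above 0.3 rad).
It fails at once if the glass is shifted or knocked over (distance of glass from where it was at the start of the episode above 0.03 m).
It fails at once if the mug is shifted or knocked over (distance of coffee_mug from where it was at the start of the episode above 0.03 m).
It fails at once if the kitchen timer is shifted (distance of kitchen_timer from where it was at the start of the episode above 0.04 m).
It also fails if it takes over 53 s, if anything falls off the work surface, if the arm or the gripper's body presses on something with over 40 N, if the wrist force passes 120 N, or if a joint passes its speed limit or range.

ROBOT

A 6-joint arm with a two-finger parallel gripper is mounted at the origin on a cart in front of the work surface, level with it; the furniture and walls round the work are solid. World frame = base frame: x ahead of the robot, y to its left, z up, the work surface at z = 0. Lengths are in m, angles in rad, forces in N, time in s.
With the tool pointing down it reaches from about 0.375 to 0.975 m from the base axis. Payload 3.8 kg.
Tool frame: the origin (TCP) lies at the very end of the fingers, on their centre line; the grasp point (between the pads) lies 19 mm behind it; z points along the fingers, y is the line along which they close (so a half turn about z gives the same grasp; the last joint's range is limited). The gripper opens to 85 mm and grips with 20 to 120 N. Pads are 22 mm wide; open, the fingers measure 114 mm over their backs; the gripper's body (76 mm by 85 mm) begins 54 mm behind the grasp point. The pads swing forward as they close: fully open they stand 13 mm farther back than shut.
Start: joints at [-1.348, 0.264, 1.604, -0, 1.274, -0.037], TCP at [0.173, -0.652, 0.231] pointing down, gripper open.
Joint ranges: [-2.63, 2.63], [-0.94, 2.18], [0.31, 2.57], [-1.31, 4.45], [0, 2.66], [-2.55, 2.55]. Speed limits (rad/s): [2.57, 2.57, 3.14, 3.14, 3.14, 3.14].

INTERFACE

Orientations are given as a rotation vector (axis times angle).
In Python, from workcell import bot gives the robot as it stands.
- The arm moves only by the shell command python3 -m creep 'ROWS' [FORCE]. ROWS is JSON, a list of rows, each a list of 5 numbers: the shift along the tool's x, y, z in units of 0.05 m (1.0 is 0.05 m), then the turn about the tool's z in units of 0.1 rad (1.0 is 0.1 rad), then the opening, from 0 (shut) to 1 (fully open). In form: [[tx, ty, tz, spin, hand], ...]. A call has 1 to 20 rows; each row shifts and turns the commanded pose from where the row before left it, along the tool's axes as they then stand; what a row does not reach is not made up. A row lasts 1/8 s, in which the tool goes at most 62.5 mm and 10.7 degrees, less where a joint would pass 70% of its speed; a pose out of reach is approached as far as the arm can. A call with a number of a shift or a turn outside -1 to 1 is refused whole. A call with a gripper value outside its range is refused whole. The fingers move at their own pace and stop on an object; FORCE is the grip in N (left out, the last holds). Time passes only in rows, so rows that do not move let the fingers close. It gives the time, the measured TCP pose, the force, the opening and the grip force at its end, in the units of the state.
- bot.read_state(): the state, without advancing time (a new reading comes with each control period).
- bot.read_camera(name): name is "scene" or "top"; returns a dict with "pixels" (480x640x3 uint8, red, green, blue), "vfov" (degrees; the focal length in pixels is half the picture's height over the tangent of half this angle, whatever the lens; pixels are square), "cx", "cy" (the principal point, pixels), "world_to_cam" (4x4, takes a point from world to camera coordinates). Camera axes: x right, y down, z forward; pixel columns grow to the right and rows downward; lengths in m; the calibration is good to about 2 mm. A picture is of the moment at which its call begins. There is no depth.
- bot.finish_job(): hands the job in; it is judged then, once.
Trained networks look in a picture, given as the dict that the camera call returned (one of the last four; its "shot" number tells which), for a name from the list of things; names that differ only in an ending like _2 or _b are one class to them, and where a whole thing is asked for, a point or a joint stands for the part that bears it (a point fixed in the world has none). Each returns a list of dicts, best first, with "score" (0 to 1); they miss things now and then, are a little off and sometimes report something else, mostly with a low value. They report only what shows in the picture. A call takes as long as a camera call. They do not tell look-alikes from the thing itself.
- bot.look_for(target, picture): "bbox" ([left, top, right, bottom] in pixels, round what is visible of it).
- bot.regions_of(target, picture): "mask" (480x640 bool, what is visible of it) and "bbox" ([left, top, right, bottom] in pixels, round what is visible of it).
The state is a dict: "time": time; "q": joint angles; "joint_vel": joint speeds; "joint_torque": joint torques, N m; "tool_pos": TCP position; "tcp_rot": TCP orientation; "wrist_force": force on the tool from outside, world axes, zero at the start; "torque": the same for the moment, N m; "width": opening from 0.0 (shut) to 1.0 (fully open); "grip_force": force on a finger pad.
Only numpy, scipy, OpenCV 4.12 (cv2) and the standard library are available. Lean on these libraries where they do the work, as an engineer would, in place of code of your own. Each camera call takes 0.05 s, during which the arm holds its last target. There are 200 camera calls.

## Working session

There is one attempt and no reset: what is moved stays moved. The work goes in short steps, Python scripts to look and compute and a shell command to move; the robot and the scene stay as the last step left them, time stands still between calls to the robot, and variables do not carry over. Pictures are saved under pics/ and viewed, at most 10 in all, crops included, and the job is handed in when it is done.

```bash
mkdir -p pics; ls
python3 - <<'E'
from workcell import bot
import cv2,numpy as np
for n in("scene","top"):
    p=bot.read_camera(n); cv2.imwrite(f"pics/{n}0.png",p["pixels"][:,:,::-1])
    print(n,p["vfov"],p["cx"],p["cy"],np.round(p["world_to_cam"],4).tolist())
    for t in("med_bottle","safety_cap","pill_bottle","oblong_slot","glass","coffee_mug","kitchen_timer"):
        print(t,[(np.round(d["bbox"]).tolist(),round(d["score"],2)) for d in bot.look_for(t,p)])
s=bot.read_state();print({k:np.round(v,3).tolist() for k,v in s.items()})
E
```

```text
pics
scene 42.35256875840521 322.96927729226826 233.99410539796895 [[-0.9083, -0.4183, -0.0025, 0.4386], [-0.2335, 0.512, -0.8266, 0.2029], [0.3471, -0.7502, -0.5627, 1.223], [0.0, 0.0, 0.0, 1.0]]
med_bottle [([354.0, 213.0, 385.0, 247.0], 0.9), ([401.0, 189.0, 425.0, 230.0], 0.78)]
safety_cap [([361.0, 198.0, 377.0, 215.0], 0.8), ([334.0, 244.0, 367.0, 274.0], 0.62), ([328.0, 256.0, 352.0, 292.0], 0.37)]
pill_bottle [([328.0, 258.0, 354.0, 291.0], 0.84), ([230.0, 229.0, 284.0, 279.0], 0.45)]
oblong_slot [([248.0, 273.0, 372.0, 378.0], 0.71)]
glass [([276.0, 192.0, 311.0, 241.0], 0.97), ([250.0, 270.0, 372.0, 376.0], 0.34)]
coffee_mug [([228.0, 228.0, 283.0, 280.0], 0.57)]
kitchen_timer [([198.0, 283.0, 226.0, 313.0], 0.67)]
top 49.39064733674428 314.84403314006704 251.38818491749296 [[0.0136, -0.9999, 0.0043, -0.0333], [-0.9983, -0.0138, -0.057, 0.4943], [0.057, -0.0035, -0.9984, 1.1756], [0.0, 0.0, 0.0, 1.0]]
med_bottle [([416.0, 291.0, 445.0, 324.0], 0.75), ([364.0, 261.0, 400.0, 291.0], 0.72)]
safety_cap [([322.0, 257.0, 352.0, 289.0], 0.92), ([376.0, 263.0, 397.0, 286.0], 0.68), ([344.0, 195.0, 379.0, 215.0], 0.64)]
pill_bottle [([272.0, 275.0, 294.0, 294.0], 0.78)]
oblong_slot [([167.0, 250.0, 308.0, 308.0], 0.93), ([376.0, 262.0, 398.0, 286.0], 0.58), ([370.0, 260.0, 403.0, 290.0], 0.28)]
glass [([170.0, 249.0, 304.0, 310.0], 0.7), ([341.0, 198.0, 380.0, 216.0], 0.69)]
coffee_mug [([270.0, 196.0, 304.0, 207.0], 0.77)]
kitchen_timer []
{'time': 0.8, 'q': [-1.348, 0.264, 1.604, 0.0, 1.274, -0.037], 'joint_vel': [-0.001, -0.001, -0.001, 0.001, 0.001, 0.002], 'joint_torque': [-0.001, -51.498, -36.77, -0.0, 0.001, 0.0], 'tool_pos': [0.173, -0.652, 0.231], 'tcp_rot': [3.115, 0.407, 0.0], 'wrist_force': [0.017, -0.362, -0.044], 'torque': [0.012, -0.029, -0.006], 'grip_force': 0.0, 'width': 0.999}
```

View pics/scene0.png

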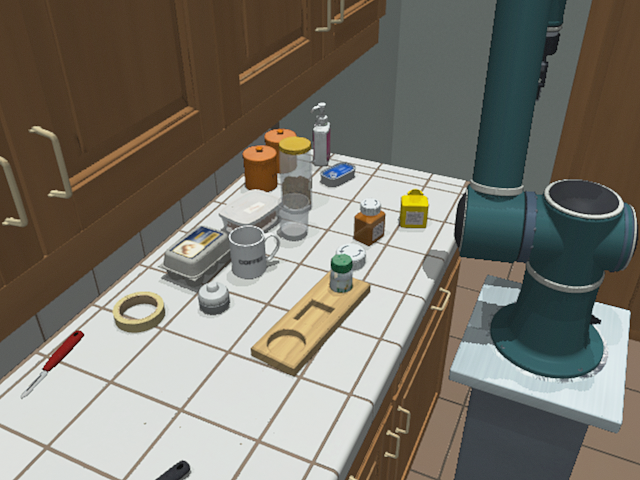

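View pics/top0.png

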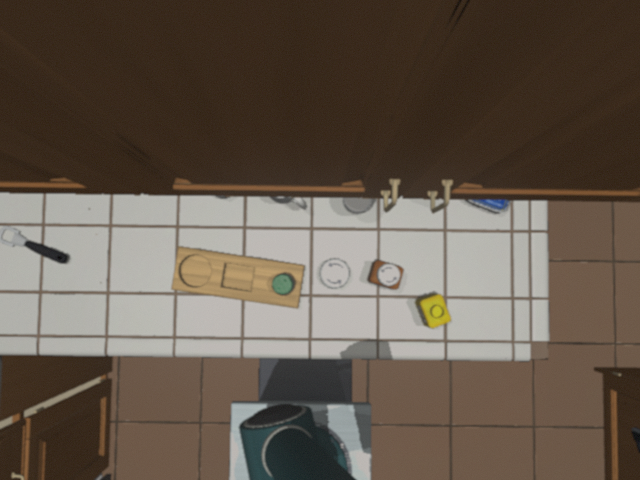

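The scene shows the amber bottle with a white cap at (370,222), and the yellow look-alike at (414,210). A loose, larger cap lies at (350,255), and the pill bottle with the green lid is at (341,272) in the tray. In the top view these are amber (386,274), yellow (433,310), loose cap (335,273) and pill bottle (283,283), with the slot near (238,277). I choose amber, with its cap at top (389,274). Next I measure the poses and check the choice in a crop.

```bash
cat > h.py <<'E'
import numpy as np,cv2
from scipy.optimize import minimize
def proj(p,X):
    W=np.array(p["world_to_cam"]);c=X@W[:3,:3].T+W[:3,3];f=240/np.tan(np.radians(p["vfov"])/2)
    return np.c_[p["cx"]+f*c[:,0]/c[:,2],p["cy"]+f*c[:,1]/c[:,2]]
def prism(v,z):  # v: x,y,yaw ; z list of (height,hx,hy)
    c,s=np.cos(v[2]),np.sin(v[2]);o=[]
    for h,a,b in z:
        for i in(-1,1):
            for j in(-1,1):o.append([v[0]+c*i*a-s*j*b,v[1]+s*i*a+c*j*b,h])
    return np.array(o)
def ren(p,X):
    h=cv2.convexHull(proj(p,X).astype(np.float32))[:,0]
    m=np.zeros((1920,2560),np.uint8);cv2.fillConvexPoly(m,np.round((h+.5)*4*16).astype(np.int32),255,shift=4)
    return cv2.resize(m,(640,480),interpolation=cv2.INTER_AREA)/255.
def hullmask(p,box,cond):
    l,t,r,b=box;hsv=cv2.cvtColor(p["pixels"],cv2.COLOR_RGB2HSV);m=np.zeros((480,640),np.uint8)
    m[t:b,l:r]=cond(hsv)[t:b,l:r]
    n,lab,st,_=cv2.connectedComponentsWithStats(m)
    m=(lab==1+st[1:,4].argmax()).astype(np.uint8)
    pts=cv2.findContours(m,0,1)[0][0];h=cv2.convexHull(pts);o=np.zeros_like(m);cv2.fillConvexPoly(o,h,1);return o.astype(float)
def fit(ps,ms,z,v0):
    f=lambda v:sum(np.abs(ren(p,prism(v,z))-m).sum()/m.sum() for p,m in zip(ps,ms))
    r=minimize(f,v0,method="Nelder-Mead",options=dict(initial_simplex=np.array([v0]*4)+np.vstack([np.zeros(3),np.diag([.02,.02,.15])]),xatol=1e-4,fatol=1e-5));return r.x,r.fun
TRAY=[(0,.05,.145),(.024,.05,.145)]
BOT=[(0,.024,.031),(.002,.026,.033),(.064,.026,.033)]
E
python3 - <<'E'
from workcell import bot;from h import *
T=bot.read_camera("top");S=bot.read_camera("scene")
wood=lambda h:(h[...,0]>8)&(h[...,0]<28)&(h[...,1]>60)&(h[...,2]>60)
amb=lambda h:(h[...,0]<20)&(h[...,1]>110)
tT=hullmask(T,(160,240,312,315),wood);tS=hullmask(S,(245,270,378,380),wood)
bT=hullmask(T,(360,255,410,296),amb);bS=hullmask(S,(345,195,392,252),amb)
for n,z,a,b,v in(("tray",TRAY,tT,tS,[.45,.12,-.1]),("bot",BOT,bT,bS,[.45,-.18,-.2])):
    for q,m in(([T,S],[a,b]),([T],[a]),([S],[b])):
        x,f=fit(q,m,z,np.array(v));print(n,np.round(x,4),round(f,3),[int(i.sum()) for i in m])
# cap candidates: diameter from top
for nm,c,h in(("bottlecap",(360,255,410,296),.099),("loose",(315,250,360,295),.022)):
    pass
I=[cv2.resize(p["pixels"][t:t+60,l:l+80],(400,300),interpolation=cv2.INTER_CUBIC) for p,l,t in((T,350,245),(T,200,245),(S,330,190),(S,270,280))]
o=np.vstack([np.hstack(I[:2]),np.hstack(I[2:])]);cv2.imwrite("pics/c1.png",o[:,:,::-1])
E
```

```text
tray [ 0.434   0.1479 -0.1273] 0.191 [5848, 6943]
tray [ 0.4343  0.1475 -0.1295] 0.027 [5848]
tray [ 0.4297  0.155  -0.1026] 0.143 [6943]
bot [ 0.4455 -0.1802 -0.0784] 2.911 [216, 897]
bot [ 0.4469 -0.1458  0.1112] 2.637 [216]
bot [ 0.4434 -0.1791 -0.0296] 0.137 [897]
```

View pics/c1.png

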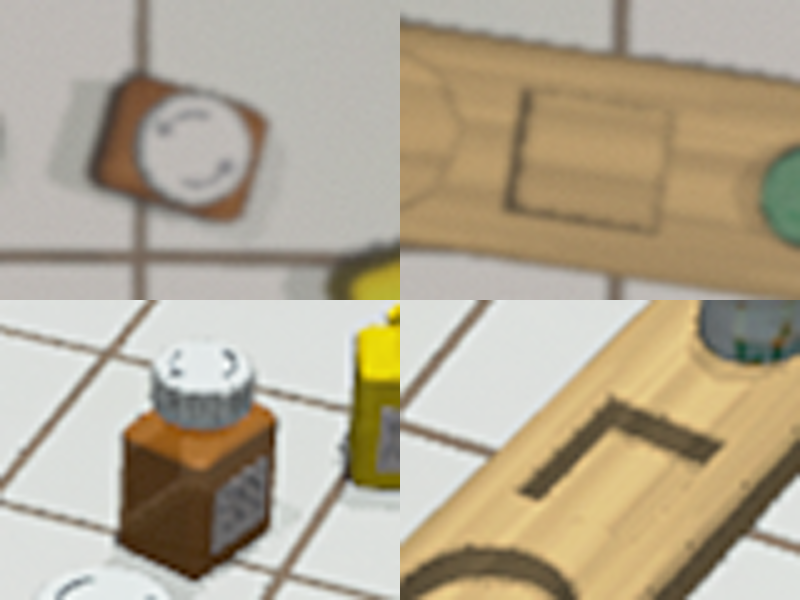

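The crops confirm the choice: amber body, label, and a cap about 23 px (48 mm) across at top pixel (388.8,274.4). The slot corners in the top view are about (225,263), (254.4,267.4), (251.4,291.6) and (222,286.6).

Run:
```python
from workcell import bot;from h import *
T=bot.read_camera("top");S=bot.read_camera("scene")
def ray(p,uv,z):
    W=np.array(p["world_to_cam"]);f=240/np.tan(np.radians(p["vfov"])/2)
    d=W[:3,:3].T@np.array([(uv[0]-p["cx"])/f,(uv[1]-p["cy"])/f,1]);o=-W[:3,:3].T@W[:3,3];return (o+d*(z-o[2])/d[2])[:2]
c=[ray(T,u,.024) for u in((225,263),(254.4,267.4),(251.4,291.6),(222,286.6))]
print("slot top",np.round(np.mean(c,0),4),[round(float(np.linalg.norm(c[i]-c[i-1])),4) for i in range(4)],np.round(c,4).tolist())
c=[ray(S,u,.024) for u in((312.4,300),(334.4,309),(295.4,319))]
print("slot scene",np.round((c[1]+c[2])/2,4),np.round(c,4).tolist())
print("cap top",ray(T,(388.8,274.4),.099),"scene",ray(S,(330+203/5,190+62/5),.099))
# bottle, saturation mask
for th in(50,80,100):
    amb=lambda h:(h[...,1]>th)&((h[...,0]<22)|(h[...,0]>170))
    bT=hullmask(T,(366,258,405,292),amb);bS=hullmask(S,(345,195,392,252),amb)
    for q,m in(([T,S],[bT,bS]),([T],[bT]),([S],[bS])):
        x,f=fit(q,m,BOT,np.array([.445,-.18,-.3]));print(th,np.round(x,4),round(f,3),[int(i.sum()) for i in m])
for th in (40,60,90):
    wood=lambda h:(h[...,0]>5)&(h[...,0]<35)&(h[...,1]>th)
    m=hullmask(S,(245,270,378,380),wood);t=hullmask(T,(160,240,312,315),wood)
    print("tray",th,*[np.round(fit(q,w,TRAY,np.array([.434,.147,-.13]))[0],4) for q,w in(([T,S],[t,m]),([T],[t]),([S],[m]))])
```

```text
slot top [0.4337 0.1454] [0.0535, 0.0671, 0.0548, 0.0672] [[0.4651, 0.1759], [0.4561, 0.1094], [0.4016, 0.1151], [0.4119, 0.1814]]
slot scene [0.4301 0.1523] [[0.4536, 0.1157], [0.4009, 0.1225], [0.4593, 0.1822]]
cap top [ 0.44331744 -0.18308193] scene [ 0.44219881 -0.17973612]
50 [ 0.4456 -0.1817 -0.0954] 1.611 [332, 941]
50 [ 0.4481 -0.1477  0.0056] 1.399 [332]
50 [ 0.4441 -0.1798 -0.0818] 0.118 [941]
80 [ 0.4461 -0.1811 -0.1175] 2.02 [286, 908]
80 [ 0.4499 -0.1569  0.0063] 1.783 [286]
80 [ 0.4432 -0.1789 -0.0399] 0.134 [908]
100 [ 0.4459 -0.1816 -0.087 ] 2.471 [245, 904]
100 [ 0.4483 -0.1437  0.0106] 2.185 [245]
100 [ 0.4433 -0.1792 -0.0395] 0.138 [904]
tray 40 [ 0.4216  0.1546 -0.1523] [ 0.4132  0.1579 -0.052 ] [ 0.4195  0.1557 -0.1635]
tray 60 [ 0.434   0.148  -0.1268] [ 0.4345  0.1476 -0.1311] [ 0.4296  0.1551 -0.098 ]
tray 90 [ 0.4342  0.1486 -0.1334] [ 0.4349  0.1481 -0.1272] [ 0.4333  0.1499 -0.1295]
```

Run:
```python
from workcell import bot;from h import *
T=bot.read_camera("top");S=bot.read_camera("scene")
def ray(p,uv,z):
    W=np.array(p["world_to_cam"]);f=240/np.tan(np.radians(p["vfov"])/2)
    d=W[:3,:3].T@np.array([(uv[0]-p["cx"])/f,(uv[1]-p["cy"])/f,1]);o=-W[:3,:3].T@W[:3,3];return (o+d*(z-o[2])/d[2])[:2]
for n,p,z,us in(("T64",T,.064,((377.6,260),(403.6,270),(397,289))),("S0",S,0,((354,237),(369,246),(384,235))),("S64",S,.064,((355,217),(369.4,224.4),(385,212)))):
    c=[ray(p,u,z) for u in us];e=[c[1]-c[0],c[2]-c[1]]
    print(n,np.round((c[0]+c[2])/2,4),[(round(float(np.linalg.norm(v)),4),round(float(np.arctan2(v[1],v[0])),3)) for v in e])
def hm(p,box,cond):
    l,t,r,b=box;hsv=cv2.cvtColor(p["pixels"],cv2.COLOR_RGB2HSV);m=np.zeros((480,640),np.uint8);m[t:b,l:r]=cond(hsv)[t:b,l:r]
    m=cv2.morphologyEx(m,cv2.MORPH_OPEN,np.ones((2,2),np.uint8));o=np.zeros_like(m);cv2.fillConvexPoly(o,cv2.convexHull(cv2.findNonZero(m)),1);return o.astype(float)
cy=[(.099,.0,.0)]
def prism2(v,z):
    a=np.linspace(0,6.28,24);return np.vstack([prism(v,z)]) 
for th in(70,100):
    amb=lambda h:(h[...,1]>th)&((h[...,0]<22)|(h[...,0]>170))
    bT=hm(T,(366,256,407,292),amb);bS=hm(S,(345,210,392,252),amb)
    for q,m in(([T,S],[bT,bS]),([T],[bT]),([S],[bS])):
        for y in(-.36,-.2):
            x,f=fit(q,m,BOT,np.array([.443,-.181,y]));print(th,np.round(x,4),round(f,3),[int(i.sum()) for i in m])
from scipy.spatial.transform import Rotation as R
print(R.from_rotvec(bot.read_state()["tcp_rot"]).as_matrix().round(3))
```

```text
T64 [ 0.4436 -0.1849] [(0.0607, -1.925), (0.0439, 2.812)]
S0 [ 0.4437 -0.1843] [(0.0512, 2.735), (0.0611, -1.845)]
S64 [ 0.4428 -0.1818] [(0.0454, 2.79), (0.0676, -1.786)]
70 [ 0.4414 -0.1839 -0.1622] 0.378 [718, 908]
70 [ 0.4414 -0.1846 -0.1422] 0.379 [718, 908]
70 [ 0.4421 -0.1851 -0.2705] 0.147 [718]
70 [ 0.4419 -0.1859 -0.2449] 0.147 [718]
70 [ 0.4395 -0.1762 -0.0413] 0.137 [908]
70 [ 0.4395 -0.1759 -0.0388] 0.137 [908]
100 [ 0.4419 -0.1818 -0.1446] 0.458 [659, 889]
100 [ 0.4419 -0.1825 -0.1562] 0.458 [659, 889]
100 [ 0.4423 -0.1844 -0.211 ] 0.242 [659]
100 [ 0.4423 -0.1838 -0.1921] 0.242 [659]
100 [ 0.4398 -0.1764 -0.0312] 0.151 [889]
100 [ 0.4396 -0.1753 -0.019 ] 0.15 [889]
[[ 0.966  0.257 -0.   ]
 [ 0.257 -0.966  0.   ]
 [ 0.    -0.    -1.   ]]
```

```bash
python3 -m creep '[[0.636,-0.641,0,0,1],[0.636,-0.641,0,0,1],[0.636,-0.641,0,0,1],[0.636,-0.641,0,0,1],[0.636,-0.641,0,0,1],[0.636,-0.641,0,0,1],[0.636,-0.641,0,0,1],[0.636,-0.641,0,0,1],[0.636,-0.641,0,0,1],[0.636,-0.641,0,0,1],[0.636,-0.641,0,0,1],[0.636,-0.641,0,0,1]]' 50 && python3 -m creep '[[0,0,0,-0.98,1],[0,0,0,-0.98,1],[0,0,0,-0.98,1],[0,0,0,-0.98,1],[0,0,0,-0.98,1],[0,0,0,-0.98,1],[0,0,0,-0.98,1],[0,0,0,-0.98,1],[0,0,0,-0.98,1],[0,0,0,-0.98,1],[0,0,0,0,1]]'; python3 -c "
from workcell import bot
from scipy.spatial.transform import Rotation as R
s=bot.read_state();print(s['q'],R.from_rotvec(s['tcp_rot']).as_matrix().round(3))"
```

```text
time: 2.6
tool_pos: [0.444, -0.1813, 0.2316]
tcp_rot: [3.115, 0.407, 0.001]
wrist_force: [0.9, -1.1, -0.2]
width: 0.998
grip_force: 0.0
time: 3.98
tool_pos: [0.4434, -0.1826, 0.2315]
tcp_rot: [2.558, 1.824, 0.0]
wrist_force: [-0.2, 0.5, -0.1]
width: 1.002
grip_force: 0.0
[-4.42664581e-01 -1.12673808e-01  2.00713491e+00  4.92718378e-05
  1.24682809e+00 -1.10639757e-01] [[ 0.326  0.945  0.   ]
 [ 0.945 -0.326 -0.   ]
 [ 0.     0.    -1.   ]]
```

```bash
python3 -m creep '[[0,0,0.665,0,1],[0,0,0.665,0,1],[0,0,0.665,0,1],[0,0,0.665,0,1],[0,0,0.665,0,1],[0,0,0.665,0,1],[0,0,0,0,1],[0,0,0,0,0],[0,0,0,0,0],[0,0,0,0,0],[0,0,0,0,0],[0,0,0,0,0],[0,0,0,0,0]]' 50
```

```text
time: 5.6
tool_pos: [0.4449, -0.1834, 0.0341]
tcp_rot: [2.555, 1.823, 0.003]
wrist_force: [-1.7, 0.3, 5.5]
width: 0.601
grip_force: 49.1
```

```bash
python3 -m creep '[[0,0,-0.65,0,0],[0,0,-0.65,0,0],[0,0,-0.65,0,0],[0,0,-0.65,0,0],[0.776,-0.295,0,0,0],[0.776,-0.295,0,0,0],[0.776,-0.295,0,0,0],[0.776,-0.295,0,0,0],[0.776,-0.295,0,0,0],[0.776,-0.295,0,0,0],[0.776,-0.295,0,0,0],[0.776,-0.295,0,0,0],[0,0,0,-0.68,0],[0,0,0,-0.67,0],[0,0,0,-0.67,0],[0,0,0,0,0],[0,0,0,0,0]]'
python3 - <<'E'
from workcell import bot;from h import *
from scipy.spatial.transform import Rotation as R
s=bot.read_state();print(R.from_rotvec(s['tcp_rot']).as_matrix().round(3).tolist(),s['tool_pos'],s['width'],s['q'][5])
T=bot.read_camera("top");S=bot.read_camera("scene")
I=[cv2.resize(T["pixels"][230:320,180:300],(400,300),interpolation=cv2.INTER_CUBIC),cv2.resize(S["pixels"][230:380,220:420],(400,300),interpolation=cv2.INTER_CUBIC)]
cv2.imwrite("pics/c2.png",np.hstack(I)[:,:,::-1])
E
```

```text
time: 7.72
tool_pos: [0.4327, 0.1493, 0.1621]
tcp_rot: [2.361, 2.072, 0.001]
wrist_force: [-0.3, 0.3, -2.4]
width: 0.605
grip_force: 49.6
[[0.13, 0.992, 0.001], [0.992, -0.13, 0.0], [0.0, 0.001, -1.0]] [0.43269164 0.14925343 0.1621347 ] 0.6053866339755435 0.40799242467851266
```

View pics/c2.png

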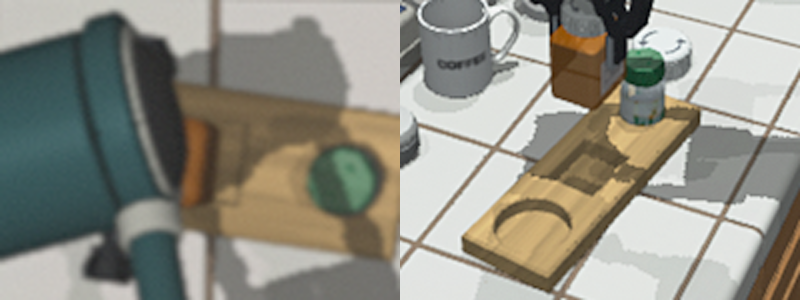

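The top picture's view of the bottle is blocked by the arm. The scene picture shows the bottle upright in the fingers, above the tray. I'll lower it to just over the slot and look again.

```bash
python3 -m creep '[[0,0,0.47,0,0],[0,0,0.47,0,0],[0,0,0.47,0,0],[0,0,0.47,0,0],[0,0,0,0,0],[0,0,0,0,0]]'
python3 - <<'E'
from workcell import bot;from h import *
S=bot.read_camera("scene")
s=bot.read_state()["tool_pos"];zb=s[2]-.0341;print(zb)
I=cv2.resize(S["pixels"][255:375,240:400],(800,600),interpolation=cv2.INTER_CUBIC)
g=lambda X:np.round(((proj(S,X)+.5-[240,255])*5)).astype(int)
X=prism([s[0],s[1],-.13],[(zb,.024,.031),(zb+.002,.026,.033),(zb+.064,.026,.033)])
for p in g(X):cv2.circle(I,tuple(map(int,p)),3,(255,0,0),-1)
X=prism([.434,.148,-.13],[(.024,.0275,.0345)])
for p in g(X):cv2.circle(I,tuple(map(int,p)),3,(0,0,255),-1)
X=prism([.434,.148,-.13],[(.024,.05,.145)])
for p in g(X):cv2.circle(I,tuple(map(int,p)),3,(0,255,0),-1)
cv2.imwrite("pics/c3.png",I[:,:,::-1])
E
```

```text
time: 8.57
tool_pos: [0.4333, 0.1494, 0.0686]
tcp_rot: [2.36, 2.073, 0.001]
wrist_force: [-0.6, 0.1, -2.4]
width: 0.608
grip_force: 49.7
0.0348790912933677
```

View pics/c3.png

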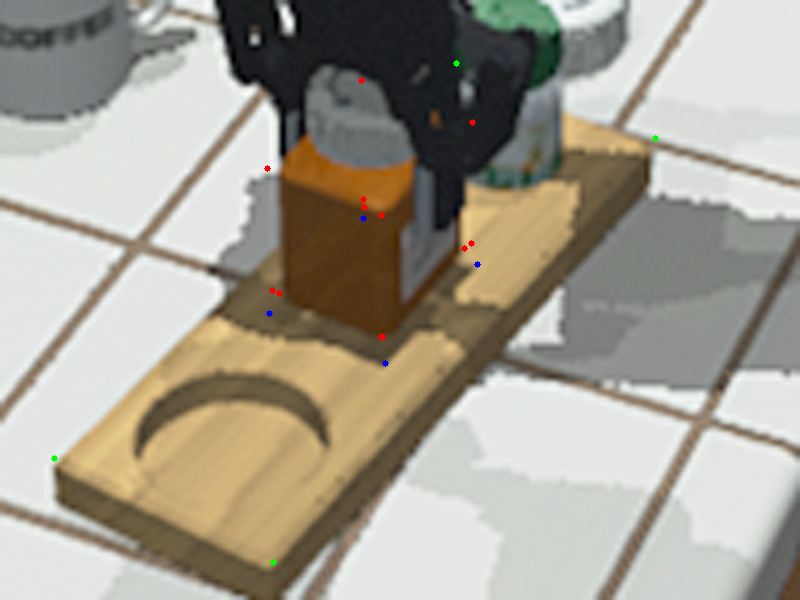

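The bottle hangs upright over the slot. Its near bottom corner at (382,336) lies over the slot's near corner at (386,363 plus about 6). Both show the same small camera offset, so the alignment is within about 1 mm. I'll nudge it and insert gently.

```bash
python3 -m creep '[[-0.02,0.014,0.08,0,0],[0,0,0.08,0,0],[0,0,0.06,0,0],[0,0,0.06,0,0],[0,0,0.06,0,0],[0,0,0,0,0]]'
```

```text
time: 9.38
tool_pos: [0.4347, 0.1481, 0.0521]
tcp_rot: [2.358, 2.073, 0.003]
wrist_force: [-1.1, -3.1, 6.5]
width: 0.606
grip_force: 50.3
```

```bash
python3 -m creep '[[0,0,0.05,0,0],[0,0,0.05,0,0],[0,0,0,0,0]]'
python3 - <<'E'
from workcell import bot;from h import *
S=bot.read_camera("scene")
I=cv2.resize(S["pixels"][255:375,240:400],(800,600),interpolation=cv2.INTER_CUBIC)
cv2.imwrite("pics/c4.png",I[:,:,::-1])
E
```

```text
time: 9.75
tool_pos: [0.435, 0.1478, 0.0463]
tcp_rot: [2.358, 2.072, 0.004]
wrist_force: [4.0, -4.5, -0.1]
width: 0.606
grip_force: 49.2
```

View pics/c4.png

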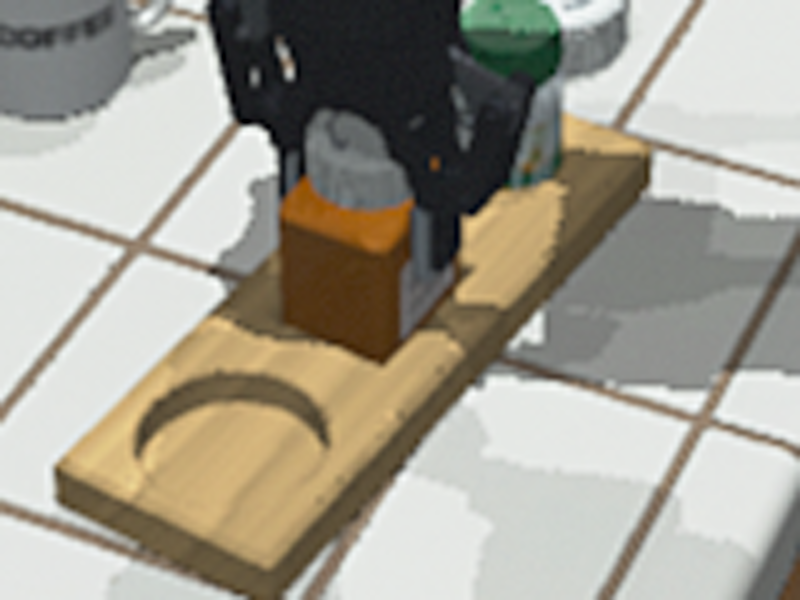

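The bottle is entering the slot, about 12 mm deep, and upright. I'll continue down.

```bash
python3 -m creep '[[0,0,0.05,0,0],[0,0,0.05,0,0],[0,0,0.04,0,0],[0,0,0,0,0],[0,0,0,0,0]]'
```

```text
time: 10.42
tool_pos: [0.435, 0.1477, 0.0401]
tcp_rot: [2.358, 2.072, 0.003]
wrist_force: [0.6, -5.9, 8.3]
width: 0.607
grip_force: 49.7
```

```bash
python3 -m creep '[[0,0,0.02,0,0],[0,0,0,0,0],[0,0,0,0,0.7],[0,0,0,0,1],[0,0,0,0,1],[0,0,0,0,1],[0,0,0,0,1],[0,0,0,0,1]]'
python3 - <<'E'
from workcell import bot;from h import *
S=bot.read_camera("scene");print(bot.read_state()["tool_pos"])
I=cv2.resize(S["pixels"][255:375,240:400],(800,600),interpolation=cv2.INTER_CUBIC)
g=lambda X:np.round(((proj(S,X)+.5-[240,255])*5)).astype(int)
for v in ([.4347,.1475,-.13],):
  for p in g(prism(v,[(.070,.026,.033),(.024,.0275,.0345),(.024,.05,.145)])):cv2.circle(I,tuple(map(int,p)),3,(255,0,0),-1)
cv2.imwrite("pics/c5.png",I[:,:,::-1])
E
```

```text
time: 11.42
tool_pos: [0.4331, 0.1482, 0.0377]
tcp_rot: [-2.36, -2.074, 0.0]
wrist_force: [-0.1, 0.3, 0.0]
width: 0.999
grip_force: 0.0
[0.43314791 0.14818523 0.03769125]
```

View pics/c5.png

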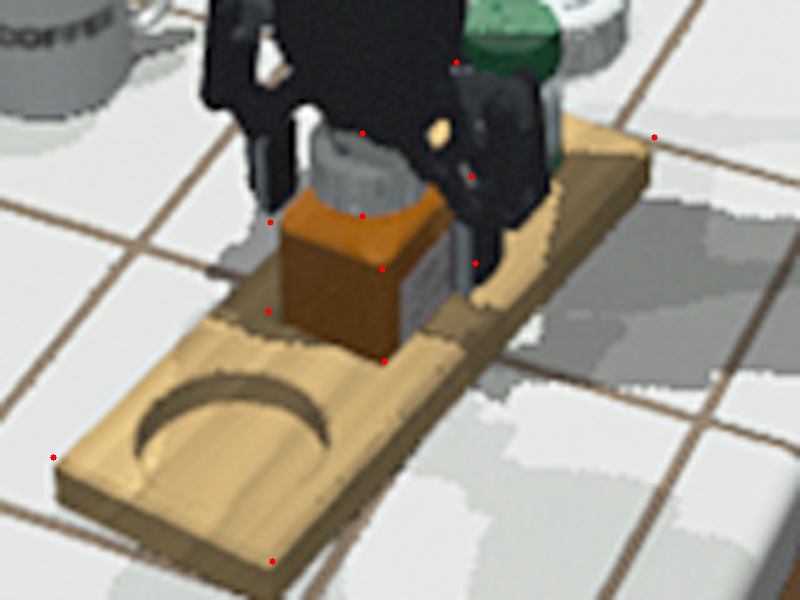

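The bottle is seated upright. From c4 to c5 its shoulder dropped 12 px at (283,225), which matches a 6 mm final descent, and the robot met the floor at the expected height. Next I grip the cap.

```bash
python3 -m creep '[[0,0.03,-0.4,0,1],[0,0,-0.386,0,1],[0,0,0,0,1],[0,0,0,0,0.7],[0,0,0,0,0],[0,0,0,0,0],[0,0,0,0,0],[0,0,0,0,0],[0,0,0,0,0]]' 60
```

```text
time: 12.6
tool_pos: [0.4342, 0.1479, 0.0766]
tcp_rot: [-2.36, -2.073, 0.002]
wrist_force: [-0.2, 0.0, -2.1]
width: 0.551
grip_force: 61.8
```

```bash
python3 -m creep '[[0,0,0.04,0,0],[0,0,0.04,0,0],[0,0,0.04,0,0],[0,0,0,0,0],[0,0,0,0,0]]'
```

```text
time: 13.22
tool_pos: [0.4351, 0.1481, 0.0721]
tcp_rot: [2.36, 2.074, 0.001]
wrist_force: [-3.9, -3.0, 7.8]
width: 0.55
grip_force: 62.7
```

```bash
python3 -m creep '[[0,0,0.03,0,0],[0,0,0.03,0,0],[0,0,0,0,0]]'
```

```text
time: 13.6
tool_pos: [0.4359, 0.1482, 0.0711]
tcp_rot: [2.359, 2.073, 0.002]
wrist_force: [-8.2, -3.4, 21.5]
width: 0.548
grip_force: 64.0
```

```bash
python3 -m creep '[[0,0,0,-0.7,0],[0,0,0,-0.7,0],[0,0,0,-0.7,0],[0,0,0,-0.7,0],[0,0,0,-0.7,0],[0,0,0,0,0]]'; python3 -c "
from workcell import bot
s=bot.read_state();print(s['torque'],s['q'][5])"
```

```text
time: 14.35
tool_pos: [0.4353, 0.149, 0.071]
tcp_rot: [-1.967, -2.448, -0.003]
wrist_force: [-9.3, -1.4, 22.8]
width: 0.546
grip_force: 74.1
[-0.09359972  1.6415852  -1.15517169] 0.054853100146463524
```

```bash
python3 -m creep '[[0,-0.02,-0.015,0,0],[0,0,0,0,0],[0,0,0,0,0]]'
python3 - <<'E'
from workcell import bot;from h import *
s=bot.read_state();print(s['torque'],s['q'][5])
S=bot.read_camera("scene")
I=cv2.resize(S["pixels"][260:340,260:366],(800,600),interpolation=cv2.INTER_CUBIC);cv2.imwrite("pics/c6.png",I[:,:,::-1])
E
```

```text
time: 14.72
tool_pos: [0.4351, 0.1489, 0.0711]
tcp_rot: [-1.968, -2.449, -0.006]
wrist_force: [-4.9, 1.0, 13.0]
width: 0.548
grip_force: 72.6
[ 0.13954478  0.82018078 -1.13097318] 0.055295068229340355
```

View pics/c6.png

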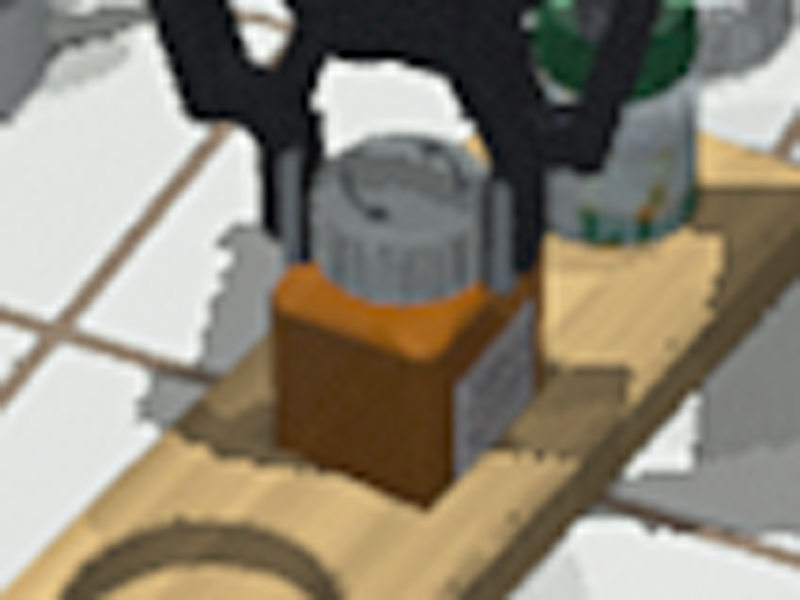

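The clear view shows the cap pressed close to the shoulders. The arrowhead is at (380,212), about (-20,+32) px from the cap centre, which fits 0.35 rad turned; unturned would put it near (363,205). I'll keep turning.

```bash
python3 -m creep '[[0,0,0.005,-0.75,0],[0,0,0,-0.75,0],[0,0,0,-0.75,0],[0,0,0,-0.75,0],[0,0,0,-0.75,0],[0,0,0,-0.75,0],[0,0,0,-0.75,0],[0,0,0,-0.75,0],[0,0,0,-0.75,0],[0,0,0,-0.75,0],[0,0,0,0,0],[0,0,0,0,0]]'
python3 - <<'E'
from workcell import bot;from h import *
s=bot.read_state();print(s['torque'],s['q'][5])
S=bot.read_camera("scene")
I=cv2.resize(S["pixels"][260:340,260:366],(800,600),interpolation=cv2.INTER_CUBIC);cv2.imwrite("pics/c7.png",I[:,:,::-1])
E
```

```text
time: 16.27
tool_pos: [0.4321, 0.1503, 0.0738]
tcp_rot: [-0.93, -2.994, -0.004]
wrist_force: [-23.1, 5.1, 45.0]
width: 0.548
grip_force: 82.9
[ 0.34067639  4.29440144 -0.30424784] -0.696360914066245
```

View pics/c7.png

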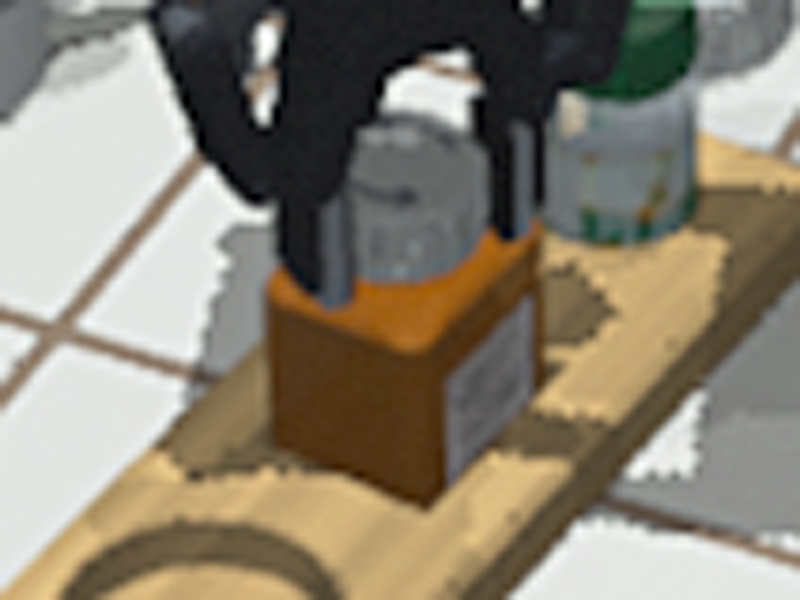

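The fingertips have ridden up onto the shoulders: the left tip is at (340,305) and the force is 45 N. The cap edge has risen about 20 px, to (400,280), so it looks past the lugs. I'll ease up and watch the force.

```bash
python3 -m creep '[[0,0,-0.05,0,0],[0,0,-0.03,0,0],[0,0,0,0,0],[0,0,0,0,0]]'
python3 - <<'E'
from workcell import bot;from h import *
s=bot.read_state();print(s['torque'],s['q'][5])
E
```

```text
time: 16.82
tool_pos: [0.4325, 0.1497, 0.0743]
tcp_rot: [-0.93, -2.997, -0.004]
wrist_force: [-10.6, 5.5, 16.6]
width: 0.545
grip_force: 67.5
[ 0.74484475  1.9138848  -0.19629282] -0.6966602285343639
```

```bash
python3 -m creep '[[0,0,-0.03,0,0],[0,0,-0.03,0,0],[0,0,0,0,0],[0,0,0,0,0]]'
python3 - <<'E'
from workcell import bot;from h import *
s=bot.read_state();print(s['torque'],s['q'][5])
E
```

```text
time: 17.32
tool_pos: [0.4337, 0.1485, 0.076]
tcp_rot: [-0.929, -3.001, -0.002]
wrist_force: [-4.1, 3.9, 6.4]
width: 0.55
grip_force: 61.4
[ 0.70836966  0.69684926 -0.05155682] -0.6969540228849026
```

```bash
python3 -m creep '[[0,0,-0.03,0,0],[0,0,-0.03,0,0],[0,0,0,0,0],[0,0,0,0,0]]'
python3 - <<'E'
from workcell import bot;from h import *
s=bot.read_state();print(s['torque'],s['q'][5])
E
```

```text
time: 17.82
tool_pos: [0.4338, 0.1478, 0.0785]
tcp_rot: [-0.928, -3.001, -0.0]
wrist_force: [-2.7, 1.2, 1.6]
width: 0.548
grip_force: 61.2
[0.35678334 0.36104547 0.00081449] -0.6970451239684485
```

```bash
python3 -m creep '[[0,0,-0.04,0,0],[0,0,-0.04,0,0],[0,0,-0.04,0,0],[0,0,0,0,0],[0,0,0,0,0]]'
python3 - <<'E'
from workcell import bot;from h import *
s=bot.read_state();print(s['torque'],s['q'][5])
S=bot.read_camera("scene")
I=cv2.resize(S["pixels"][250:340,255:375],(800,600),interpolation=cv2.INTER_CUBIC);cv2.imwrite("pics/c8.png",I[:,:,::-1])
E
```

```text
time: 18.45
tool_pos: [0.4338, 0.1478, 0.0847]
tcp_rot: [0.928, 3.001, 0.0]
wrist_force: [-0.3, 0.7, -0.7]
width: 0.546
grip_force: 61.4
[0.10934002 0.12952858 0.04406136] -0.6970012375876147
```

View pics/c8.png

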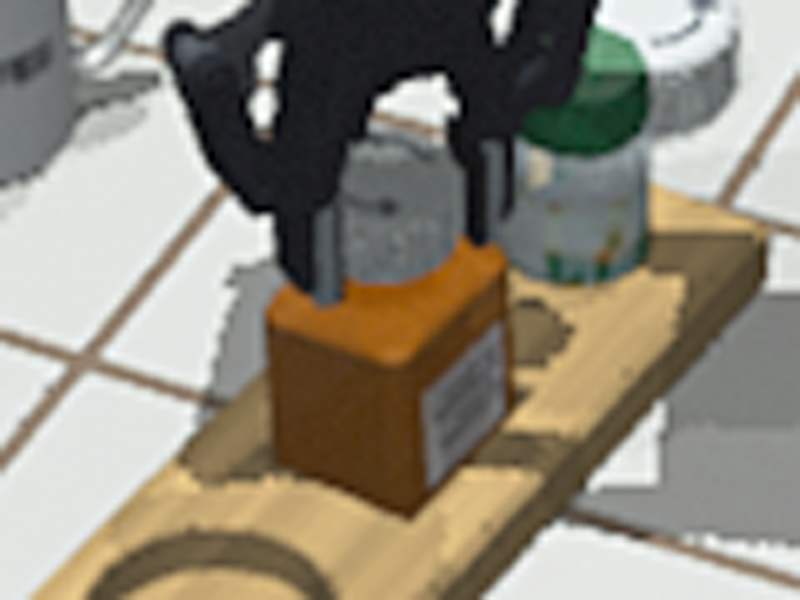

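The fingers and cap moved up 6 mm with only -0.7 N on the wrist. Carrying the bottle earlier read -2.4 N, so the cap is free. The bottle stands in the slot at (390,420). I'll lift the cap clear.

```bash
python3 -m creep '[[0,0,-0.1,0,0],[0,0,-0.2,0,0],[0,0,-0.3,0,0],[0,0,-0.4,0,0],[0,0,-0.4,0,0],[0,0,-0.3,0,0],[0,0,-0.1,0,0],[0,0,0,0,0],[0,0,0,0,0],[0,0,0,0,0]]'
python3 - <<'E'
from workcell import bot;from h import *
S=bot.read_camera("scene");h=cv2.cvtColor(S["pixels"],cv2.COLOR_RGB2HSV)
m=((h[...,1]>100)&(h[...,0]<16)).astype(np.uint8);m[:,:270]=0;m[:,352:]=0;m[:250]=0;m[345:]=0
n,l,st,c=cv2.connectedComponentsWithStats(m);print(st[1:][st[1:,4]>40].tolist())
for t in("safety_cap","med_bottle"):print(t,[(np.round(d["bbox"]).tolist(),round(d["score"],2)) for d in bot.look_for(t,S)])
for z in(.006,.070,.076):print(z,proj(S,prism([.4342,.1478,-.13],[(z,.026,.033)])).round().tolist())
print("neck/rim",proj(S,np.array([[.4342,.1478,.098],[.4342,.1478,.2],[.4342,.1478,.178]])).round(1).tolist())
E
```

```text
time: 19.75
tool_pos: [0.4332, 0.1476, 0.1737]
tcp_rot: [-0.928, -3.0, 0.001]
wrist_force: [-0.1, 0.3, -0.5]
width: 0.547
grip_force: 61.6
[[296, 281, 25, 39, 242], [319, 292, 14, 19, 53]]
safety_cap [([305.0, 231.0, 320.0, 254.0], 0.9), ([334.0, 243.0, 366.0, 271.0], 0.81)]
med_bottle [([295.0, 280.0, 332.0, 324.0], 0.76), ([400.0, 189.0, 426.0, 232.0], 0.72), ([328.0, 256.0, 352.0, 290.0], 0.59)]
0.006 [[334.0, 314.0], [316.0, 333.0], [312.0, 305.0], [295.0, 323.0]]
0.07 [[334.0, 290.0], [316.0, 308.0], [312.0, 281.0], [294.0, 299.0]]
0.076 [[334.0, 287.0], [316.0, 306.0], [312.0, 279.0], [294.0, 297.0]]
neck/rim [[313.8, 283.3], [313.2, 240.4], [313.4, 250.0]]
```

Numbers place the bottle in its slot and the cap in the hand. I'll check against the earlier crops that the bottle is still fully home.

Run:
```python
from workcell import bot;from h import *
S=bot.read_camera("scene")["pixels"];cv2.imwrite("pics/now.png",S[:,:,::-1])
def prof(name,l,t,k):
    if name=="now":I=S;l=t=0;k=(1,1)
    else:I=cv2.imread(f"pics/{name}.png")[:,:,::-1]
    I=cv2.resize(np.ascontiguousarray(I),None,fx=8/k[0],fy=8/k[1]);h=cv2.cvtColor(I,cv2.COLOR_RGB2HSV)
    out=[]
    for u in(298,301,304,308,312,316):
        c=int((u+.5-l)*8);h0=h[:,c]
        a=np.where((h0[:,1]>110)&((h0[:,0]<14)))[0]/8+t
        a=a[(a>285)&(a<335)]
        v=h0[:,2].astype(int);out.append((u,round(a.min(),1),round(a.max(),1)) if len(a) else u)
    # shoulder/side brightness transition: first row where V falls below 110 within amber
        r=np.arange(len(v))/8+t;s=(r>292)&(r<318)&(h0[:,1]>110);d=np.where(s&(v<115))[0]
        out[-1]=out[-1]+((round(r[d[0]],1),) if len(d) else ()) if isinstance(out[-1],tuple) else out[-1]
    print(name,out)
prof("c3",240,255,(5,5));prof("c4",240,255,(5,5));prof("c5",240,255,(5,5));prof("c6",260,260,(800/106,7.5));prof("c7",260,260,(800/106,7.5));prof("c8",255,250,(800/120,600/90));prof("now",0,0,1)
```

```text
c3 [(298, np.float64(285.1), np.float64(285.2), np.float64(292.1)), 301, (304, np.float64(286.1), np.float64(286.6), np.float64(293.5)), 308, (312, np.float64(288.8), np.float64(297.9), np.float64(297.1)), (316, np.float64(288.6), np.float64(323.1), np.float64(298.6))]
c4 [(298, np.float64(292.9), np.float64(313.6), np.float64(299.5)), 301, (304, np.float64(294.5), np.float64(294.9), np.float64(301.8)), (308, np.float64(296.6), np.float64(296.8), np.float64(303.1)), 312, 316]
c5 [298, (301, np.float64(292.8), np.float64(293.1), np.float64(303.0)), (304, np.float64(295.5), np.float64(295.9), np.float64(304.1)), (308, np.float64(297.6), np.float64(297.6), np.float64(305.6)), (312, np.float64(297.6), np.float64(299.0), np.float64(307.0)), (316, np.float64(298.0), np.float64(327.8), np.float64(308.0))]
c6 [(298, np.float64(295.5), np.float64(296.0), np.float64(301.9)), 301, (304, np.float64(298.0), np.float64(298.4), np.float64(304.0)), (308, np.float64(300.1), np.float64(300.5), np.float64(305.4)), (312, np.float64(300.8), np.float64(300.9), np.float64(306.9)), (316, np.float64(300.5), 
[... 208 characters left out ...]
01.5), np.float64(303.5)), (308, np.float64(297.5), np.float64(297.8), np.float64(304.9)), 312, (316, np.float64(297.4), np.float64(297.6), np.float64(306.5))]
c8 [(298, np.float64(292.5), np.float64(292.8), np.float64(292.5)), (301, np.float64(294.5), np.float64(295.0), np.float64(293.0)), (304, np.float64(296.0), np.float64(296.1), np.float64(301.6)), (308, np.float64(292.2), np.float64(292.5), np.float64(303.0)), (312, np.float64(292.6), np.float64(292.8), np.float64(304.6)), (316, np.float64(292.0), np.float64(292.1), np.float64(303.8))]
now [298, (301, np.float64(292.1), np.float64(292.5), np.float64(302.4)), (304, np.float64(287.2), np.float64(289.0), np.float64(303.6)), 308, 312, 316]
```

Run:
```python
import cv2,numpy as np
N=cv2.imread("pics/now.png");
A={"now":cv2.resize(N[260:340,260:366],(800,600),interpolation=cv2.INTER_CUBIC),"c6":cv2.imread("pics/c6.png"),"c7":cv2.imread("pics/c7.png")}
c5=cv2.resize(cv2.imread("pics/c5.png"),(160,120),interpolation=cv2.INTER_AREA);A["c5"]=cv2.resize(c5[5:85,20:126],(800,600),interpolation=cv2.INTER_CUBIC)
c8=cv2.resize(cv2.imread("pics/c8.png"),(120,90),interpolation=cv2.INTER_AREA);A["c8"]=cv2.resize(c8[10:90,5:111],(800,600),interpolation=cv2.INTER_CUBIC)
for n,I in A.items():
    R=cv2.GaussianBlur(I[...,2].astype(np.float32),(15,5),0)
    g=np.diff(R,axis=0);o=[]
    for x in range(290,431,20):o.append(270+int(g[270:400,x].argmin()))   # bright shoulder->dark side
    b=[420+int(g[420:540,x].argmax()) for x in range(290,431,20)]  # side->tray
    gx=np.diff(R,axis=1);L=[240+int(gx[y,240:310].argmin()) for y in(340,370,400,430)]
    print(n,"top",o,"bot",b,"left",L,"right",[400+int(gx[y,400:480].argmax()) for y in(390,410,430,450)])
```

```text
now top [310, 318, 325, 333, 341, 348, 356, 349] bot [451, 460, 474, 481, 489, 497, 504, 507] left [268, 269, 270, 262] right [446, 446, 447, 479]
c6 top [311, 319, 326, 334, 341, 348, 356, 356] bot [467, 467, 474, 481, 489, 497, 504, 507] left [268, 271, 273, 270] right [456, 454, 453, 454]
c7 top [303, 316, 324, 332, 340, 347, 349, 341] bot [469, 474, 474, 481, 489, 497, 504, 506] left [263, 268, 267, 260] right [446, 444, 445, 446]
c5 top [311, 318, 326, 334, 341, 348, 356, 370] bot [476, 482, 482, 481, 489, 497, 505, 501] left [266, 270, 269, 257] right [455, 453, 453, 453]
c8 top [295, 303, 310, 318, 325, 332, 333, 325] bot [460, 467, 474, 482, 489, 497, 505, 506] left [261, 266, 267, 251] right [438, 443, 444, 479]
```

```bash
python3 -c "
from workcell import bot
print(bot.finish_job())"
```

```text
the job is handed in; nothing more can be done
None
```

I handed the job in at about 20 s of the 53 s allowed, with the bottle home in its slot and the freed cap held still about 8 cm above the mouth; the bottle rose about 6 mm with the cap before dropping back, and the hand-in call returned no verdict.

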